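Zero the knurled stop cap and back it off a quarter turn

ROBOT

A 6-joint arm with a two-finger parallel gripper is mounted at the origin on a cart in front of the work surface, level with it; the furniture and walls round the work are solid. World frame = base frame: x ahead of the robot, y to its left, z up, the work surface at z = 0. Lengths are in mm, angles in rad, forces in N, time in s.
With the tool pointing down it reaches from about 350 to 875 mm from the base axis. Payload 4.2 kg.
Tool frame: the origin (TCP) lies between the finger pads, 19 mm behind the fingertips; this is the grasp point; z points along the fingers, y is the line along which they close (so a half turn about z gives the same grasp; the last joint's range is limited). The gripper opens to 85 mm and grips with 20 to 120 N. Pads are 22 mm wide; open, the fingers measure 114 mm over their backs; the gripper's body (76 mm by 85 mm) begins 54 mm behind the grasp point. The pads swing forward as they close: fully open they stand 13 mm farther back than shut.
Start: joints at [-0.902, 0.385, 0.008, 0, -1.194, -0.259], TCP at [249.029, -573.222, 250.012] pointing down, gripper open.
Joint ranges: [-3.14, 3.14], [-1.21, 2.06], [-1.07, 1.41], [-3.16, 2.05], [-2.99, -0.16], [-3.1, 3.1]. Speed limits (rad/s): [2.79, 2.79, 3.14, 3.14, 3.14, 3.14].

INTERFACE

Orientations are given as a unit quaternion [x, y, z, w].
In Python, from bench import * gives the robot as it stands.
- The arm moves only by the tool drive_tool, never from a script. Its argument "plan" is a list that holds one entry, the list of rows, each a list of 5 numbers: the closure, from -1 (fully open) to 1 (shut), then the shift along the world's x, y, z in mm, then the turn about the world's z in degrees. A call has 1 to 20 rows; each row shifts and turns the commanded pose from where the row before left it; what a row does not reach is not made up. A row lasts 1/12 s, in which the tool goes at most 41.7 mm and 7.16 degrees, less where a joint would pass 70% of its speed; a pose out of reach is approached as far as the arm can. A call is refused whole if a number of a shift passes 41.7 or a number of a turn 7.16, either way. A call with a gripper value outside its range is refused whole. The fingers move at their own pace and stop on an object; the grip force is fixed at half the most. Time passes only in rows, so rows that do not move let the fingers close. It gives the time, the measured TCP pose, the force, the opening and the grip force at its end, in the units of the state.
- read_state(): the state, without advancing time (a new reading comes with each control period).
- get_image(name): name is "scene" or "top" or "wrist"; returns (picture, depth): 384x512x3 uint8, red, green, blue; 384x512 float32, mm along the optical axis (not along the pixel's ray), 0 where there is no reading.
- camera_model(name): a dict with "fx", "fy", "cx", "cy" (pixels), "R" (3x3) and "t" (3): a world point X has camera coordinates R X + t; the wrist camera has in their place "mount" (4x4, takes a point from camera to tool coordinates, whose origin is the TCP and whose axes are the flange's). Camera axes: x right, y down, z forward; pixel columns grow to the right and rows downward; lengths in mm; the calibration is good to about 2 mm. A picture is of the moment at which its call begins: read the wrist's pose just before it. camera_model takes no time and is no camera call.
- job_done(): hands the job in; it is judged then, once.
The state is a dict: "clock": time; "joints": joint angles; "joint_vel": joint speeds; "joint_efforts": joint torques, N m; "position": TCP position; "ee_rot": TCP orientation; "contact_force": force on the tool from outside, world axes, zero at the start; "wrist_torque": the same for the moment, N m; "gripper_width": finger opening in mm; "grasp_force": force on a finger pad.
Only numpy, scipy, OpenCV 4.12 (cv2) and the standard library are available. Lean on these libraries where they do the work, as an engineer would, in place of code of your own. Each camera call takes 0.05 s, during which the arm holds its last target. There are 200 camera calls.

TASK

Of the two look-alike knurled brass caps, take the wider one, which fits the threaded stud of the bench stop, and screw it on clockwise until its ears bottom out against the stop dogs. Then back it off a quarter turn and finish while still gripping it there, so that a colleague can lock it. Do not disturb the narrower cap or the other loose things.

Things in the scene. Friction and masses are not known exactly. Their poses are not given: they have to be found in the camera images.
- stop_post: Bench stop, fixed to the worktop at any yaw: aluminium foot 70 x 70 x 20 mm, on it a steel shoulder, two stop dogs and an upright threaded stud. Origin: centre of the foot's underside, on the stud's axis; z up. With the wide cap turned clockwise against the dogs, its x axis is parallel (either way round) to this body's x axis, within 3 degrees.
- shoulder (a point): Centre of the shoulder's top face, on the stud axis, 24 mm above the worktop; the face is 33 mm across. The wide cap's underside rests on it when bottomed out. Beside the shoulder, on opposite sides, the two stop dogs, 19 to 27 mm from the axis, reach 28 mm above the worktop.
- stud_top (a point): Top of the stud, on its axis, 52 mm above the worktop. Nose 14 mm in diameter, tapering to 7 mm in its last 7 mm. Below 39 mm runs a coarse right-hand two-start thread, 22 mm outside diameter, 16 mm lead per turn, with about 2 mm axial play.
- wide_cap: The right cap: loose knurled brass cap, 34 mm in diameter, 34 mm high, about 130 g, upright, open side down; at its foot two ears, 4 mm high and 8 mm wide, stick out along +x and -x to 24 mm from the axis. Origin: centre of its open underside; z up. Same after half a turn. Bore 25 mm, 30 mm deep. Grip it across the diameter, TCP 27 mm above the underside (tips above the ears), 15 to 25 N.
- wide_cap_rib (a point): Centre of the wide cap's closed top, 34 mm above its underside; a low rib 28 mm long, 3 mm wide and 2 mm high runs over it along the cap's x axis, in line with the ears. Turned on past the stop, the cap slips in the fingers.
- wide_cap_lugs (a point): Point on the wide cap's axis, 4 mm above its underside, between two inward lugs at +x and -x (16.6 mm between the tips) that run in the thread. Set on the stud it rests on the thread, whatever its yaw. It catches with the ears 2.4 rad before the stop (underside about 29 mm above the worktop) and then sinks as it turns; so 2.4 to 5.5 rad of turning in all. It stays where it is left.
- narrow_cap: The wrong cap: same shape and height but 27 mm outside diameter, ears to 20.5 mm from the axis; its bore does not go over the thread. Origin: centre of its open underside.
- wax: Loose lump of beeswax, 45 x 45 x 20 mm, a bystander. Origin: underside.
- spool: Loose spool of solder wire, 36 mm across, 20 mm high, a bystander. Origin: underside.
- ring_clamp: Loose wooden ring clamp, 28 x 154 x 20 mm, long along its y axis, a bystander. Origin: underside.
- loupe: Loose folded loupe, 26 x 32 x 14 mm, a bystander. Origin: underside.
Things that resemble listed ones, but are neither listed nor needed, are in the scene too. There is more than one size of the stop_post; the one meant has the size given above.

How it is judged (in metres and radians):
On the way, in this order (a step that is already met when the one before it is completed fails the run):
1. the wide cap stands upright on the stud, over its thread (horizontal distance between wide_cap and stop_post below 0.004 m and angle between wide_cap's own z axis and vertical below 0.15 rad and z of wide_cap in the frame of stop_post below 0.04 m), for 0.1 s.
2. the wide cap is screwed fully home: underside on the shoulder and turned against the stop (horizontal distance between wide_cap and stop_post below 0.004 m and angle between wide_cap's own z axis and vertical below 0.12 rad and z of wide_cap in the frame of stop_post below 0.0262 m and angle between the x axis of wide_cap and the x axis of stop_post, either way round below 0.22 rad), for 0.1 s.
At the end, for the whole second after the job is handed in: The wide cap is on the stud, upright within 7 degrees and within 4 mm of its axis, backed off from the stop by a quarter turn within 18 degrees (underside 25 to 31 mm above the worktop, still in the thread), at rest, with the fingers gripping it with more than 2 N (horizontal distance between wide_cap and stop_post below 0.004 m and angle between wide_cap's own z axis and vertical below 0.12 rad and z of wide_cap in the frame of stop_post between 0.025 and 0.031 m and angle between the x axis of wide_cap and the x axis of stop_post, either way round above 1.25 rad and contact force between the fingers and wide_cap above 2 N and linear speed of wide_cap below 0.01 m/s and angular speed of wide_cap below 0.15 rad/s); the arm keeps its last pose, push and grip.
It fails at once if the narrow cap or a loose bystander is moved by more than 15 mm (distance of any of narrow_cap, wax, spool, ring_clamp, loupe from where it was at the start of the episode above 0.015 m).
It also fails if it takes over 51 s, if anything falls off the work surface, if the arm or the gripper's body presses on something with over 40 N, if the wrist force passes 120 N, or if a joint passes its speed limit or range.

## Working session

There is one attempt and no reset: what is moved stays moved. The work goes in short steps, Python scripts to look and compute and a tool call to move; the robot and the scene stay as the last step left them, time stands still between calls to the robot, and variables do not carry over. Pictures are saved under pics/ and viewed, at most 10 in all, crops included, and the job is handed in when it is done.

Besides the shell and the picture viewer there is one more tool, called after "Emit:" as name([rows], argument=value, ...), one row to a line, values as JSON. drive_tool: Moves the arm, as the interface text tells. Its arguments: {"type":"object","properties":{"plan":{"type":"array"}},"required":["plan"]}

```bash
mkdir -p pics
cat > h.py <<'E'
from bench import *
import numpy as np, cv2
def cloud(n):
    im,d=get_image(n); m=camera_model(n)
    v,u=np.mgrid[:384,:512]
    C=np.stack([(u-m['cx'])/m['fx']*d,(v-m['cy'])/m['fy']*d,d],-1)
    W=(C-np.array(m['t']))@np.array(m['R'])
    W[d==0]=np.nan
    return im,d,W
E
python3 - <<'E'
from h import *
print(read_state())
for n in("top","scene"):
    im,d,W=cloud(n); np.savez(f'{n}.npz',im=im,W=W); cv2.imwrite(f'pics/{n}.png',im[...,::-1])
    print(n,{k:np.round(v,2).tolist() for k,v in camera_model(n).items()})
a=cv2.imread('pics/top.png')
cv2.imwrite('pics/topb.png',cv2.resize(a,(800,600),interpolation=cv2.INTER_CUBIC))
E
```

```text
{'clock': 0.0, 'joints': array([-9.02407156e-01,  3.85558172e-01,  6.65376095e-03, -4.91155082e-04,
       -1.19401644e+00, -2.58593044e-01]), 'joint_vel': array([-0.00115253, -0.00093547, -0.00095756, -0.00042138,  0.00076696,
       -0.00035163]), 'joint_efforts': array([-1.97499816e-03, -3.92285478e+01,  1.88401312e+01,  4.18624431e+00,
       -4.63342745e-03, -1.87911502e-05]), 'position': array([ 248.81568764, -572.75357883,  248.93266821]), 'ee_rot': array([-2.03378534e-01,  9.79099582e-01,  1.05223760e-03, -2.70735859e-04]), 'contact_force': array([-1.32475402, -0.29017915, -0.1926265 ]), 'wrist_torque': array([-0.01614736, -0.01048015,  0.01113901]), 'grasp_force': 0.0, 'gripper_width': 85.10343239002101}
top {'fx': 497.59, 'fy': 497.59, 'cx': 260.08, 'cy': 187.85, 'R': [[-0.0, -1.0, 0.03], [-1.0, -0.0, -0.1], [0.1, -0.03, -1.0]], 't': [-183.37, 503.38, 1026.91]}
scene {'fx': 414.25, 'fy': 414.25, 'cx': 253.36, 'cy': 194.02, 'R': [[1.0, 0.03, 0.02], [0.03, -0.38, -0.93], [-0.02, 0.93, -0.38]], 't': [-489.98, 4.32, 1090.17]}
```

View pics/topb.png

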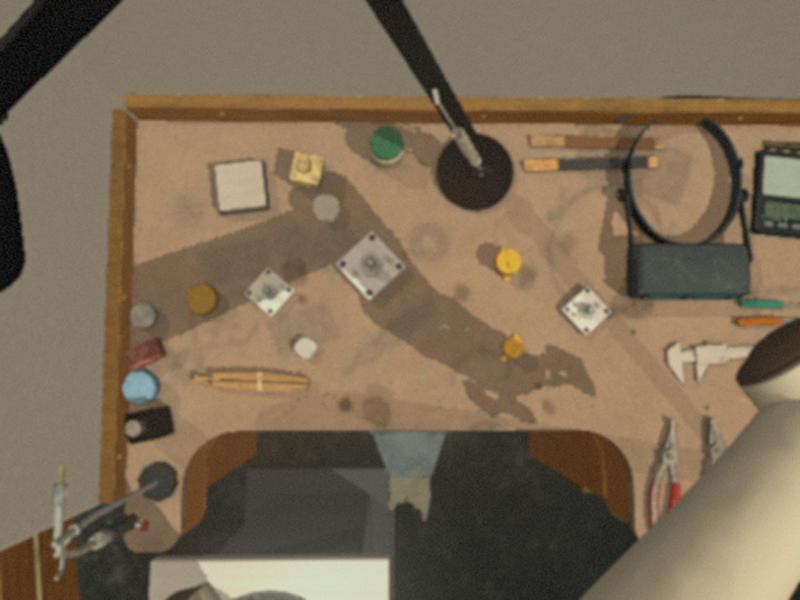

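View pics/scene.png

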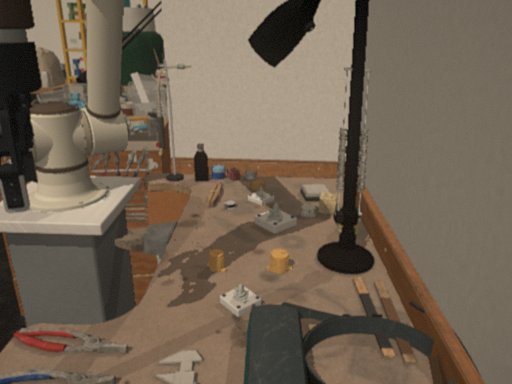

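The top view shows the caps at (508,262) and (513,346), and posts at (370,265), (270,292) and (585,310), all in 800x600 pixels. I'll measure their sizes next.

Run:
```python
from h import *
z=np.load('top.npz'); im,W=z['im'],z['W']; s=0.64
for n,(u,v) in dict(capA=(508,262),capB=(513,346),pA=(370,265),pB=(270,292),pC=(585,310)).items():
    u,v=int(u*s),int(v*s); P=W[v-32:v+32,u-32:u+32].reshape(-1,3); P=P[~np.isnan(P[:,0])]
    c=W[v,u]
    P=P[np.hypot(*(P-c)[:,:2].T)<60]
    base=np.median(P[:,2]); print(n,'at',c.round(1),'table',base.round(1),'max',P[:,2].max().round(1))
    for lo,hi in((3,60),(10,30),(24,45),(30,45)):
        Q=P[(P[:,2]>lo)&(P[:,2]<hi)]
        if len(Q)>4:
            r=cv2.minAreaRect(Q[:,:2].astype(np.float32)); print(lo,hi,len(Q),np.round(r[0],1),np.round(r[1],1),round(r[2],1), np.median(Q[:,2]).round(1))
a=im
c1=cv2.resize(a[130:250,290:410],(600,600),interpolation=cv2.INTER_CUBIC)
c2=cv2.resize(a[140:200,200:270],(0,0),fx=5,fy=5,interpolation=cv2.INTER_CUBIC)
o=np.zeros((600,800,3),np.uint8); o[:450,:450]=cv2.resize(c1,(450,450)); o[:300,450:800]=c2
cv2.imwrite('pics/crop.png',o[...,::-1])
```

```text
capA at [ 547.2 -320.8   34.2] table -0.3 max 42.0
3 60 336 [ 546.8 -322.8] [111.5 112.6] 74.9 31.4
10 30 42 [ 547.8 -319.3] [34.4 29.5] 14.8 23.0
24 45 210 [ 548.3 -321.3] [32.9 33.2] 30.1 33.6
30 45 190 [ 548.4 -321.6] [32.1 32.3] 63.1 33.8
capB at [ 433.1 -325.7   33.2] table -0.4 max 39.2
3 60 245 [ 437.2 -326.5] [111.4 104. ] 16.3 30.4
10 30 26 [ 430.8 -324.2] [27.1 19.7] 16.8 23.1
24 45 137 [ 431.3 -326.8] [26.5 25.9] 58.2 33.2
30 45 124 [ 432.  -327.3] [26.5 24.2] 58.2 33.4
pA at [ 540.7 -132.7   47.8] table 2.4 max 54.6
3 60 1142 [ 540.8 -129.2] [106.2 113.7] 44.3 19.8
10 30 970 [ 544.6 -134.9] [70.2 69.9] 42.5 19.8
24 45 136 [ 542.3 -136.1] [55.9 66.3] 48.4 27.4
30 45 59 [ 541.  -132.6] [20.7 30.1] 55.5 35.8
pB at [506.4   1.4  32.8] table 0.4 max 39.6
3 60 638 [506.4  -1. ] [116.7 105. ] 8.5 13.6
10 30 509 [508.4   3.5] [49.5 49.6] 49.1 14.1
24 45 34 [509.5  -2.2] [12.1 26.3] 11.3 31.5
30 45 19 [508.7   3.5] [8.4 8.5] 89.3 33.3
pC at [ 482.4 -426.9   22.3] table 0.3 max 39.0
3 60 627 [ 487.6 -428. ] [115.6 107.8] 66.6 13.5
10 30 498 [ 482.9 -431.9] [49.6 50.3] 41.5 14.1
24 45 33 [ 481.5 -436.4] [21.8 12.7] 83.5 28.9
30 45 15 [ 482.9 -431.5] [7.3 6.6] 86.8 34.7
```

View pics/crop.png

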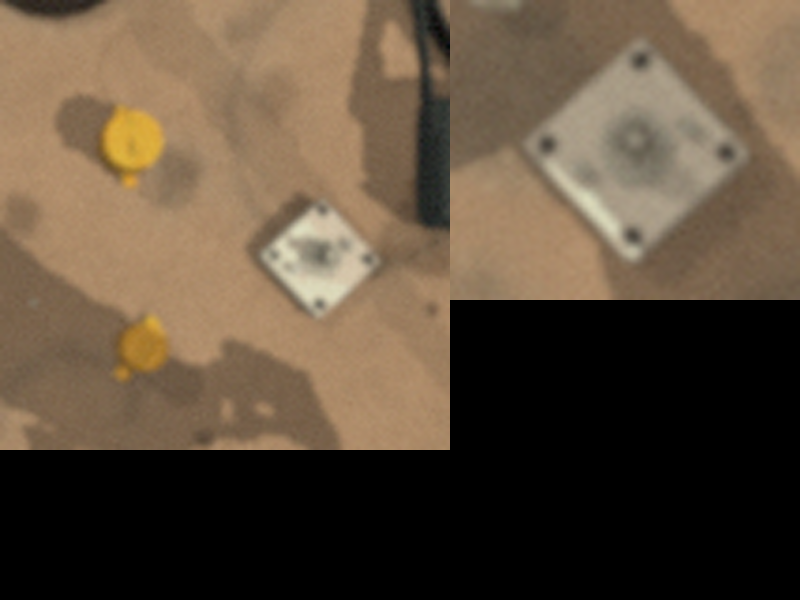

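Cap A, about 33 mm across, is the wide cap at (548,-321). Post A, with the 70 mm foot, is the right post at (543,-134). Next I'll check for overhead obstacles and get the cap's ear and post yaw.

Run:
```python
from h import *
print(camera_model('wrist'))
for n in('top','scene'):
    W=np.load(n+'.npz')['W'].reshape(-1,3); W=W[~np.isnan(W[:,0])]
    m=(W[:,0]>250)&(W[:,0]<720)&(W[:,1]>-700)&(W[:,1]<50)&(W[:,2]>90)
    Q=W[m]; k,c=np.unique((Q//100).astype(int)*100,axis=0,return_counts=True)
    print(n,[(a.tolist(),int(b)) for a,b in zip(k,c) if b>5])
```

```text
{'fx': 332.05786455443496, 'fy': 332.05786455443496, 'cx': 263.17692741212835, 'cy': 189.68332130446612, 'mount': array([[-6.53531264e-04, -9.57634866e-01, -2.87984436e-01,
         7.32952586e+01],
       [ 9.99999445e-01, -8.63790342e-04,  6.03035534e-04,
         1.34828254e+00],
       [-8.26246028e-04, -2.87983882e-01,  9.57634900e-01,
        -1.24886905e+02],
       [ 0.00000000e+00,  0.00000000e+00,  0.00000000e+00,
         1.00000000e+00]])}
top [([200, -400, 500], 67), ([200, -400, 600], 3340), ([200, -300, 500], 41), ([200, -300, 600], 761), ([300, -500, 500], 1725), ([300, -500, 600], 62), ([300, -400, 500], 2064), ([300, -400, 600], 2653), ([400, -500, 400], 6), ([400, -500, 500], 908), ([600, -700, 0], 12), ([600, -700, 100], 35), ([600, -300, 0], 65), ([600, -300, 100], 278), ([600, -300, 200], 389), ([600, -300, 300], 289), ([600, -200, 300], 196), ([600, -200, 400], 732), ([600, -200, 500], 208), ([600, 0, 500], 471)]
scene [([200, -700, 200], 1245), ([200, -700, 300], 1428), ([200, -700, 400], 29), ([200, -600, 300], 2149), ([200, -600, 400], 1502), ([600, -700, 100], 345), ([600, -300, 0], 142), ([600, -300, 100], 1228), ([600, -300, 200], 1127), ([600, -300, 300], 687), ([600, -200, 300], 191), ([600, -200, 400], 585), ([700, -300, 0], 6), ([700, -300, 100], 90), ([700, -300, 200], 110), ([700, -300, 300], 28), ([700, -200, 300], 20)]
```

Emit:
drive_tool([
  [[-1,28,24,0,-2],[-1,28,24,0,-2],[-1,28,24,0,-2],[-1,28,24,0,-2],[-1,28,24,0,-2]],
])

```text
clock: 0.52
position: [389.8, -451.8, 249.5]
ee_rot: [-0.116, 0.993, 0.0, -0.0]
contact_force: [-0.2, -0.1, -0.5]
gripper_width: 85.4
grasp_force: 0.0
```

Run:
```python
from h import *
for n in('top','scene'):
    W=np.load(n+'.npz')['W'].reshape(-1,3); W=W[~np.isnan(W[:,0])]
    for z in range(40,600,40):
        Q=W[(W[:,0]>570)&(W[:,0]<760)&(W[:,1]>-420)&(W[:,1]<20)&(abs(W[:,2]-z)<20)]
        if len(Q)>5: print(n,z,len(Q),np.percentile(Q[:,0],[1,99]).round(),np.percentile(Q[:,1],[1,99]).round())
```

```text
top 40 3240 [583. 760.] [-412.   18.]
top 80 107 [650. 760.] [-404.  -18.]
top 120 124 [653. 692.] [-290. -269.]
top 160 101 [651. 703.] [-273. -252.]
top 200 117 [652. 700.] [-260. -238.]
top 240 191 [652. 686.] [-248. -219.]
top 280 141 [658. 684.] [-237. -207.]
top 320 156 [659. 684.] [-225. -195.]
top 360 214 [655. 684.] [-212. -183.]
top 400 234 [669. 685.] [-202. -172.]
top 440 276 [670. 687.] [-190. -160.]
top 480 337 [670. 687.] [-177. -148.]
top 520 208 [671. 682.] [-166. -140.]
scene 40 2452 [584. 759.] [-416.   11.]
scene 80 370 [651. 701.] [-294. -270.]
scene 120 411 [654. 699.] [-290. -259.]
scene 160 596 [652. 705.] [-273. -244.]
scene 200 617 [652. 705.] [-261. -233.]
scene 240 557 [653. 706.] [-249. -222.]
scene 280 374 [659. 702.] [-238. -212.]
scene 320 375 [659. 702.] [-225. -200.]
scene 360 385 [658. 705.] [-214. -193.]
scene 400 330 [670. 693.] [-203. -181.]
scene 440 336 [671. 694.] [-191. -169.]
scene 480 85 [671. 694.] [-180. -164.]
```

Emit:
drive_tool([
  [[-1,25,25,0,-2],[-1,25,25,-10,-2],[-1,25,25,-10,0],[-1,25,25,-10,0],[-1,25,25,-10,0],[-1,25,7,-10,0],[-1,0,0,0,0],[-1,0,0,0,0]],
])

```text
clock: 1.18
position: [539.5, -320.1, 198.3]
ee_rot: [-0.084, 0.996, 0.001, -0.001]
contact_force: [-0.3, -0.0, -0.8]
gripper_width: 85.5
grasp_force: 0.0
```

```bash
cat >> h.py <<'E'
from scipy.spatial.transform import Rotation as Ro
def wcloud(name):
    s=read_state(); im,d=get_image('wrist'); m=camera_model('wrist')
    v,u=np.mgrid[:384,:512]
    C=np.stack([(u-m['cx'])/m['fx']*d,(v-m['cy'])/m['fy']*d,d],-1)
    M=m['mount']; T=C@M[:3,:3].T+M[:3,3]
    W=T@Ro.from_quat(s['ee_rot']).as_matrix().T+s['position']; W[d==0]=np.nan
    np.savez(name+'.npz',im=im,W=W); cv2.imwrite(f'pics/{name}.png',im[...,::-1])
    return s,im,W
def topview(im,W,c,half=45,res=5):
    # orthographic height + colour map around c: x up, y left
    N=2*half*res; img=np.zeros((N,N,3),np.uint8)
    ok=~np.isnan(W[...,0]); P=W[ok]; I=im[ok]; o=np.argsort(P[:,2]); P=P[o];I=I[o]
    r=((half-(P[:,0]-c[0]))*res).astype(int); q=((half-(P[:,1]-c[1]))*res).astype(int)
    for rr,qq,col in zip(r,q,I):
        if 2<=rr<N-2 and 2<=qq<N-2: img[rr-2:rr+3,qq-2:qq+3]=col
    return img
E
python3 - <<'E'
from h import *
s,im,W=wcloud('w1')
print(s['position'],s['clock'])
P=W[~np.isnan(W[...,0])]
R=np.hypot(P[:,0]-548,P[:,1]+321)
for lo,hi in((30,45),(1.5,5.5)):
    Q=P[(R<32)&(P[:,2]>lo)&(P[:,2]<hi)]
    if len(Q)>5:print(lo,len(Q),[np.round(x,1) for x in cv2.minAreaRect(Q[:,:2].astype(np.float32))],np.round(cv2.minEnclosingCircle(Q[:,:2].astype(np.float32))[0],1),np.median(Q[:,2]))
o=np.zeros((450,1050,3),np.uint8); o=np.hstack([cv2.resize(im,(600,450)),cv2.resize(topview(im,W,(548,-321),32),(450,450))])
cv2.imwrite('pics/w1b.png',cv2.resize(o,(800,343))[...,::-1])
E
```

```text
[ 539.47666282 -320.09849524  198.31829165] 1.1833
30 1059 [array([ 548. , -320.1]), array([33.1, 33. ]), np.float64(31.6)] [ 547.8 -320.1] 35.007304045558925
1.5 509 [array([ 548. , -320.6]), array([62.8, 62.4]), np.float64(0.7)] [ 548. -321.] 1.9225531727414022
```

View pics/w1b.png

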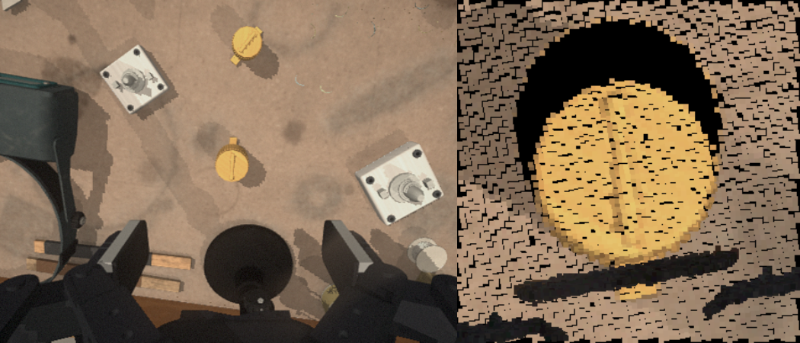

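The wrist view shows the wide cap at (232,162) with its rib at a yaw of about 7°, and the large post at (398,183). Now I'll measure the post from this same cloud.

```bash
cat > post.py <<'E'
from h import *
import sys
def post(W,c=(543,-134)):
    P=W[~np.isnan(W[...,0])]; R=np.hypot(P[:,0]-c[0],P[:,1]-c[1])
    for lo,hi,rm in((17,22,55),(46,54,20),(40,54,20),(25.5,30,30)):
        Q=P[(R<rm)&(P[:,2]>lo)&(P[:,2]<hi)]
        if len(Q)>5: r=cv2.minAreaRect(Q[:,:2].astype(np.float32));print(lo,hi,len(Q),np.round(r[0],1),np.round(r[1],1),round(r[2],1),'mean',Q.mean(0).round(1))
    Q=P[(R>17)&(R<29)&(P[:,2]>24)&(P[:,2]<32)]
    a=np.degrees(np.arctan2(Q[:,1]-c[1],Q[:,0]-c[0])); h,e=np.histogram(a,36,(-180,180)); print([(int(x),int(n)) for x,n in zip(e,h) if n])
if __name__=='__main__': post(np.load('w1.npz')['W'])
E
python3 post.py
```

```text
17 22 3103 [ 544.3 -133.1] [70.9 70.1] 42.7 mean [ 541.9 -137.4   20.8]
46 54 181 [ 543.5 -134.9] [10.4 12.9] 69.1 mean [ 543.5 -135.2   50.1]
40 54 268 [ 542.9 -136.8] [14.4 13.8] 69.1 mean [ 543.2 -136.2   47.7]
25.5 30 318 [ 542.5 -134.5] [28.4 53.6] 40.7 mean [ 542.2 -135.5   27.4]
[(-80, 20), (-70, 42), (-60, 26), (-10, 1), (10, 2), (20, 2), (90, 3), (100, 40), (110, 52), (120, 2)]
```

Emit:
drive_tool([
  [[-1,8,0,-30,-3],[-1,0,0,-35,0],[-1,0,0,-35,0],[-1,0,0,-35,0],[-1,0,0,-20,0],[-1,0,0,0,0],[-1,0,0,0,0]],
])

```text
clock: 1.82
position: [546.0, -322.2, 44.9]
ee_rot: [-0.056, 0.998, 0.0, -0.001]
contact_force: [0.0, -0.5, 0.3]
gripper_width: 85.5
grasp_force: 0.0
```

Emit:
drive_tool([
  [[-1,2,2,-10,0],[-1,0,0,-8,0],[-1,0,0,0,0],[1,0,0,0,0],[1,0,0,0,0],[1,0,0,0,0],[1,0,0,0,0],[1,0,0,0,0],[1,0,0,0,0],[1,0,0,0,0],[1,0,0,0,0],[1,0,0,0,0]],
])

```text
clock: 2.82
position: [549.6, -319.4, 27.9]
ee_rot: [-0.057, 0.998, -0.0, 0.001]
contact_force: [-0.3, -0.4, 5.5]
gripper_width: 31.7
grasp_force: 59.7
```

Emit:
drive_tool([
  [[1,0,0,15,0],[1,0,0,30,0],[1,0,0,30,0],[1,0,0,25,0],[1,0,15,0,7],[1,0,15,0,7],[1,0,15,0,7],[1,0,15,0,7],[1,0,15,0,7],[1,0,15,0,7],[1,0,15,0,7],[1,0,15,0,7],[1,-5,0,0,7],[1,0,0,0,7],[1,0,0,0,7],[1,0,0,0,7],[1,0,0,0,7],[1,0,0,0,7],[1,0,0,0,5],[1,0,0,0,0]],
])

```text
clock: 4.48
position: [543.3, -199.0, 126.0]
ee_rot: [0.817, -0.577, -0.001, 0.0]
contact_force: [0.0, 1.1, -0.5]
gripper_width: 31.5
grasp_force: 59.5
```

Run:
```python
from h import *
from post import post
s,im,W=wcloud('w2'); print(s['position'],s['ee_rot'],s['gripper_width'],s['joints'].round(2))
post(W)
it,_,WT=cloud('top'); np.savez('t2.npz',im=it,W=WT)
o=np.hstack([cv2.resize(im,(440,330)),cv2.resize(it[100:260,150:310],(330,330))])
cv2.imwrite('pics/w2b.png',o[...,::-1])
```

```text
[ 543.27176971 -199.00445761  125.99127273] [ 8.16792943e-01 -5.76929942e-01 -1.02727488e-03  2.73888198e-04] 31.487653209615324 [-0.07  0.42 -0.27 -0.   -0.88  0.41]
17 22 786 [ 545.6 -132.5] [66.6 70.2] 42.7 mean [ 569.  -142.3   20.4]
46 54 9 [ 544.8 -130.8] [1.4 4.1] 49.9 mean [ 544.8 -130.9   52.9]
40 54 9 [ 544.8 -130.8] [1.4 4.1] 49.9 mean [ 544.8 -130.9   52.9]
25.5 30 38 [ 536.6 -109.8] [3.5 7.3] 50.4 mean [ 536.6 -109.4   29. ]
[(90, 7), (100, 26), (110, 5)]
```

View pics/w2b.png

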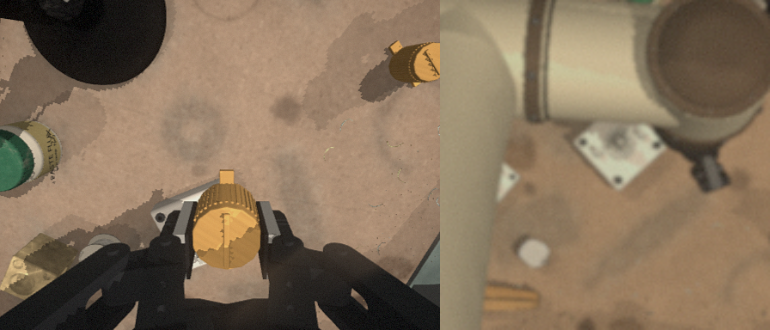

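The wrist view shows the cap held upright at (227,225), with its ear pointing along tool +x, so its yaw is about 109.5°. Next I'll compute its centre offset in the hand.

Run:
```python
from h import *
s=read_state(); W=np.load('w2.npz')['W']; p=s['position']; R=Ro.from_quat(s['ee_rot']).as_matrix()
T=(W-p)@R; P=T[~np.isnan(T[...,0])]
Q=P[(np.abs(P[:,1])<22)&(P[:,0]>-30)&(P[:,0]<35)&(P[:,2]>-12)&(P[:,2]<30)]
h,e=np.histogram(Q[:,2],np.arange(-12,31,3)); print(list(zip(e,h)))
top=Q[(Q[:,2]<-4)&(Q[:,2]>-12)&(abs(Q[:,1])<15.0)]; print('top',len(top),top.min(0),top.max(0),top[:,2].mean())
sd=Q[(Q[:,2]>2)&(Q[:,2]<19)&(Q[:,0]>8)&(abs(Q[:,1])<14)]
from scipy.optimize import least_squares
f=least_squares(lambda c:np.hypot(sd[:,0]-c[0],sd[:,1]-c[1])-17,[0,0],loss='soft_l1'); print(len(sd),f.x,abs(f.fun).mean())
c=f.x; print('cap world xy',p+R@np.array([c[0],c[1],0]))
ear=Q[(Q[:,2]>20)&(Q[:,0]>19)]; print('ear',len(ear),ear.mean(0) if len(ear) else 0, ear.max(0))
```

```text
[(np.int64(-12), np.int64(364)), (np.int64(-9), np.int64(4378)), (np.int64(-6), np.int64(681)), (np.int64(-3), np.int64(447)), (np.int64(0), np.int64(330)), (np.int64(3), np.int64(294)), (np.int64(6), np.int64(269)), (np.int64(9), np.int64(273)), (np.int64(12), np.int64(203)), (np.int64(15), np.int64(159)), (np.int64(18), np.int64(152)), (np.int64(21), np.int64(314)), (np.int64(24), np.int64(81)), (np.int64(27), np.int64(0))]
top 4659 [-17.48555762 -14.99264258 -10.25209319] [16.00564611 14.99229088 -4.02055207] -6.94025385584405
896 [-1.04848668  0.45146179] 0.35572120554331776
cap world xy [ 542.73547968 -198.2512556   126.30281054]
ear 163 [21.32510451  0.58974082 23.50480362] [23.14529467  4.43148973 26.6027717 ]
```

Emit:
drive_tool([
  [[1,1,22,0,0],[1,0,22,0,0],[1,0,20.5,-15,0],[1,0,0,-25,0],[1,0,0,0,0],[1,0,0,0,0],[1,0,0,0,0]],
])

```text
clock: 5.17
position: [545.6, -135.2, 87.7]
ee_rot: [0.816, -0.578, 0.0, -0.0]
contact_force: [0.5, 0.4, -1.0]
gripper_width: 31.8
grasp_force: 59.7
```

Run:
```python
from h import *
s=read_state(); print(s['position'],s['contact_force'],s['joints'].round(2))
im,d,W=cloud('scene'); np.savez('s3.npz',im=im,W=W)
m=camera_model('scene'); X=np.array(m['R'])@np.array([544,-134,50])+m['t']; u=int(m['fx']*X[0]/X[2]+m['cx']); v=int(m['fy']*X[1]/X[2]+m['cy']); print(u,v)
cv2.imwrite('pics/s3.png',cv2.resize(im[v-40:v+30,u-40:u+40],(800,560) if 0 else (640,560),interpolation=cv2.INTER_CUBIC)[...,::-1])
P=W[~np.isnan(W[...,0])]; R=np.hypot(P[:,0]-544,P[:,1]+134)
for lo in range(22,92,4):
    Q=P[(R<26)&(P[:,2]>=lo)&(P[:,2]<lo+4)]
    if len(Q)>2: print(lo,len(Q),'x',Q[:,0].min().round(1),Q[:,0].max().round(1),'ymin',np.percentile(Q[:,1],10).round(1))
```

```text
[ 545.56654461 -135.15124935   87.67351619] [ 0.5147127   0.43808143 -1.0478758 ] [ 0.05  0.45 -0.35  0.   -0.77  0.29]
275 204
22 56 x 523.3 559.8 ymin -150.0
26 24 x 530.0 558.9 ymin -156.1
30 14 x 532.3 550.1 ymin -144.6
34 17 x 534.2 554.6 ymin -142.9
38 12 x 536.4 549.9 ymin -143.9
42 10 x 538.5 549.6 ymin -141.7
46 11 x 538.4 549.6 ymin -139.8
50 7 x 540.5 547.2 ymin -138.3
58 7 x 531.1 560.1 ymin -155.4
62 30 x 528.8 559.9 ymin -155.3
66 26 x 530.8 566.7 ymin -153.2
70 28 x 524.1 568.6 ymin -153.6
74 30 x 524.0 568.3 ymin -153.2
78 38 x 523.9 568.2 ymin -153.2
82 37 x 523.8 567.9 ymin -152.9
86 36 x 523.6 567.8 ymin -153.4
90 46 x 523.5 567.6 ymin -153.0
```

View pics/s3.png

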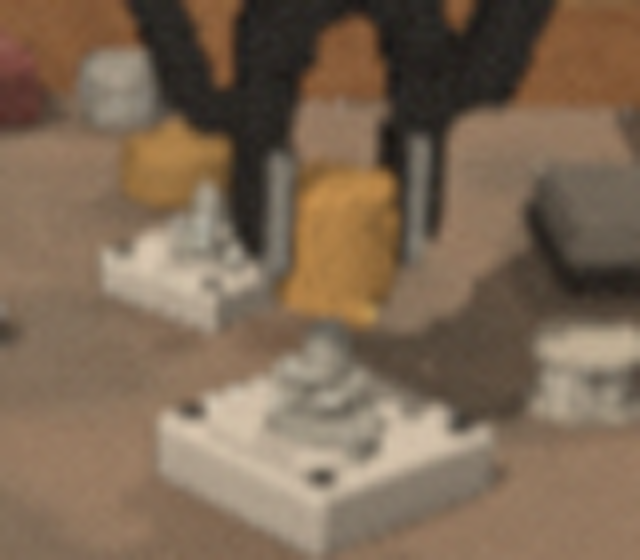

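Scene view: the held cap is at (343,245), up and slightly right of the stud at (325,350). Next I'll fit circles to both for the relative offset.

Run:
```python
from h import *
from scipy.optimize import least_squares
W=np.load('s3.npz')['W']; P=W[~np.isnan(W[...,0])]; R=np.hypot(P[:,0]-544,P[:,1]+134)
def fit(Q,r,n):
    f=least_squares(lambda c:np.hypot(Q[:,0]-c[0],Q[:,1]-c[1])-r,[544,-134],loss='soft_l1',f_scale=.5); print(n,len(Q),f.x.round(2),abs(f.fun).mean().round(2))
fit(P[(R<12)&(P[:,2]>39)&(P[:,2]<45.5)],7,'nose')
Q=P[(R<12)&(P[:,2]>45.5)&(P[:,2]<53)]
rr=7-3.5*(Q[:,2]-45)/7; fit(Q,rr,'tip')
fit(P[(abs(P[:,0]-544)<13)&(P[:,1]<-142)&(P[:,1]>-160)&(P[:,2]>67)&(P[:,2]<90)],17,'cap')
for n in('top','w1'):
    W=np.load(n+'.npz')['W'];P=W[~np.isnan(W[...,0])];R=np.hypot(P[:,0]-544,P[:,1]+134);Q=P[(R<12)&(P[:,2]>46)&(P[:,2]<55)];rr=np.clip(7-3.5*(Q[:,2]-45)/7,0,7)
    S=P[(R<5)&(P[:,2]>51)&(P[:,2]<55)]; print(n,'tip mean',len(S),S.mean(0).round(1))
```

```text
nose 19 [ 545.06 -134.82] 1.16
tip 17 [ 544.16 -134.56] 0.87
cap 116 [ 544.3  -135.48] 1.31
top tip mean 6 [ 543.8 -134.2   52.9]
w1 tip mean 75 [ 544.  -133.7   52.8]
```

Emit:
drive_tool([
  [[1,-1.2,1,-4,0],[1,0,0,-5,0],[1,0,0,-5,0],[1,0,0,-4,0],[1,0,0,0,0],[1,0,0,0,0]],
])

```text
clock: 5.72
position: [543.6, -133.8, 68.6]
ee_rot: [0.816, -0.577, -0.0, 0.0]
contact_force: [-0.2, -0.4, 0.1]
gripper_width: 31.5
grasp_force: 59.7
```

Emit:
drive_tool([
  [[1,0,0,-2,0],[1,0,0,-2,0],[1,0,0,-2,0],[1,0,0,0,0],[1,0,0,0,0]],
])

```text
clock: 6.13
position: [544.0, -133.7, 63.0]
ee_rot: [0.817, -0.577, 0.0, -0.0]
contact_force: [0.8, -0.1, -0.6]
gripper_width: 31.5
grasp_force: 59.7
```

Emit:
drive_tool([
  [[1,0,0,-1,0],[1,0,0,-1,0],[1,0,0,0,0],[1,0,0,0,0]],
])

```text
clock: 6.47
position: [543.9, -133.7, 61.0]
ee_rot: [0.817, -0.577, 0.0, -0.0]
contact_force: [-0.3, -0.1, -1.7]
gripper_width: 31.5
grasp_force: 59.6
```

Emit:
drive_tool([
  [[1,0,0,-1,0],[1,0,0,-1,0],[1,0,0,-1,0],[1,0,0,0,0],[1,0,0,0,0]],
])

```text
clock: 6.88
position: [543.9, -133.8, 57.9]
ee_rot: [0.817, -0.577, 0.0, -0.0]
contact_force: [1.1, -0.9, -1.0]
gripper_width: 31.6
grasp_force: 59.6
```

Emit:
drive_tool([
  [[1,0,0,-0.5,0],[1,0,0,-0.5,0],[1,0,0,-0.5,0],[1,0,0,0,0],[1,0,0,0,0]],
])

```text
clock: 7.3
position: [544.0, -133.8, 57.0]
ee_rot: [0.817, -0.577, 0.0, -0.0]
contact_force: [-0.2, -0.5, 4.4]
gripper_width: 31.4
grasp_force: 60.0
```

Emit:
drive_tool([
  [[1,0,0,0,-6],[1,0,0,0,-6],[1,0,0,0,-6],[1,0,0,-0.2,-6],[1,0,0,-0.3,-6],[1,0,0,-0.3,-6],[1,0,0,0,0],[1,0,0,0,0]],
])

```text
clock: 7.97
position: [544.5, -133.6, 55.8]
ee_rot: [-0.599, 0.801, -0.0, 0.001]
contact_force: [2.1, 0.3, 1.0]
gripper_width: 31.8
grasp_force: 59.8
```

Emit:
drive_tool([
  [[1,0,0,-0.25,-6],[1,0,0,-0.25,-6],[1,0,0,-0.25,-6],[1,0,0,-0.25,-6],[1,0,0,-0.25,-6],[1,0,0,-0.25,-6],[1,0,0,-0.25,-6],[1,0,0,-0.25,-6],[1,0,0,-0.25,-6],[1,0,0,-0.25,-6],[1,0,0,0,0],[1,0,0,0,0]],
])

```text
clock: 8.97
position: [544.5, -133.9, 53.3]
ee_rot: [-0.12, 0.993, -0.0, 0.001]
contact_force: [2.8, -1.1, -0.1]
gripper_width: 31.5
grasp_force: 59.7
```

```bash
python3 -c "
from h import *
s=read_state();print(s['wrist_torque'],s['contact_force'],s['joints'].round(2))"
```

```text
[-0.3078198  -0.79343679  0.02482122] [ 2.76275747 -1.10667317 -0.06863924] [ 0.05  0.5  -0.39  0.   -0.69 -1.38]
```

Emit:
drive_tool([
  [[1,0,0,-0.25,-6],[1,0,0,-0.25,-6],[1,0,0,-0.25,-6],[1,0,0,-0.25,-6],[1,0,0,-0.25,-6],[1,0,0,-0.25,-6],[1,0,0,-0.25,-6],[1,0,0,-0.25,-6],[1,0,0,-0.25,-5],[1,0,0,0,0],[1,0,0,0,0]],
])

```text
clock: 9.88
position: [544.6, -133.9, 51.8]
ee_rot: [0.336, 0.942, 0.0, 0.001]
contact_force: [1.4, -1.9, 5.4]
gripper_width: 31.7
grasp_force: 60.3
```

```bash
python3 -c "
from h import *
s=read_state();print(s['wrist_torque'],s['contact_force'],s['joints'].round(2))"
```

```text
[-0.35119621 -0.49560115 -0.04076598] [ 1.42750748 -1.90117059  5.3951645 ] [ 0.05  0.5  -0.39  0.   -0.68 -2.3 ]
```

Emit:
drive_tool([
  [[1,0,0,-0.2,-3],[1,0,0,-0.2,-3],[1,0,0,-0.2,-3],[1,0,0,0,-3],[1,0,0,0,0],[1,0,0,0,0]],
])

```text
clock: 10.38
position: [544.6, -134.0, 51.8]
ee_rot: [0.43, 0.903, -0.0, 0.001]
contact_force: [0.8, -0.9, 8.5]
gripper_width: 31.9
grasp_force: 61.3
```

```bash
python3 -c "
from h import *
s=read_state();print(s['wrist_torque'],s['contact_force'],s['joints'].round(2))"
```

```text
[-0.3108608  -0.05893701  0.78457349] [ 0.77353149 -0.90410898  8.53065438] [ 0.05  0.5  -0.39  0.   -0.68 -2.51]
```

Emit:
drive_tool([
  [[1,0,0,0,-2],[1,0,0,0,-2],[1,0,0,0,0],[1,0,0,0,0]],
])

```text
clock: 10.72
position: [544.3, -133.7, 51.9]
ee_rot: [0.461, 0.888, -0.001, 0.001]
contact_force: [-0.5, 0.9, 10.2]
gripper_width: 31.8
grasp_force: 68.9
```

Run:
```python
from h import *
s,im,W=wcloud('w4');print(s['wrist_torque'],s['contact_force'],s['ee_rot'])
tx=np.degrees(2*np.arctan2(s['ee_rot'][1],s['ee_rot'][0])); print('tool x yaw',tx)
cv2.imwrite('pics/w4b.png',cv2.resize(im[150:350,160:400],(720,600),interpolation=cv2.INTER_CUBIC)[...,::-1])
```

```text
[0.20746052 0.20140226 1.26372644] [-0.46202609  0.93499049 10.22453721] [ 4.60759653e-01  8.87524584e-01 -5.36568509e-04  6.06682735e-04]
tool x yaw 125.1277057574986
```

View pics/w4b.png

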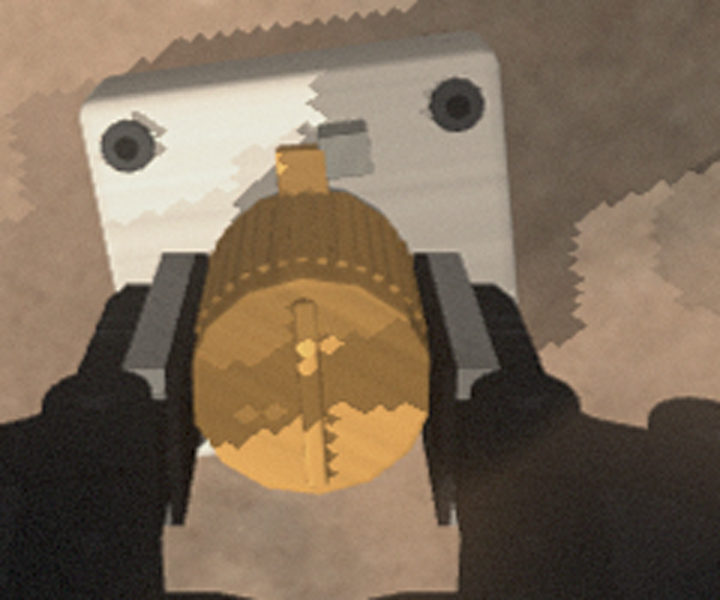

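The cap is home: its ear (300,165) is pressed against the dog (345,145), and the z torque is 1.26 Nm. Now I'll back it off by a quarter turn.

Emit:
drive_tool([
  [[1,0,0,0.1,6],[1,0,0,0.25,6],[1,0,0,0.25,6],[1,0,0,0.25,6],[1,0,0,0.25,6],[1,0,0,0.25,6],[1,0,0,0.25,6],[1,0,0,0.25,6],[1,0,0,0.25,6],[1,0,0,0.25,6],[1,0,0,0.25,6],[1,0,0,0.25,6],[1,0,0,0.25,6],[1,0,0,0.25,6],[1,0,0,0.25,6],[1,0,0,0.25,4],[1,0,0,0,0],[1,0,0,0,0],[1,0,0,0,0]],
])

```text
clock: 12.35
position: [543.9, -133.8, 54.2]
ee_rot: [-0.33, 0.944, -0.0, 0.0]
contact_force: [1.8, -0.4, 2.8]
gripper_width: 31.5
grasp_force: 64.6
```

Run:
```python
from h import *
s,im,W=wcloud('w5');print(s['position'],s['wrist_torque'],s['contact_force'],s['joint_vel'].round(3))
tx=np.degrees(2*np.arctan2(s['ee_rot'][1],s['ee_rot'][0])); print('tool x yaw',tx)
cv2.imwrite('pics/w5b.png',cv2.resize(im[150:350,160:400],(720,600),interpolation=cv2.INTER_CUBIC)[...,::-1])
```

```text
[ 543.91483596 -133.79297276   54.22735358] [-0.46943327 -0.57007537  0.01805884] [ 1.84139229 -0.39294063  2.79147043] [ 0.001  0.001 -0.001 -0.     0.001 -0.002]
tool x yaw 218.48659009198462
```

View pics/w5b.png

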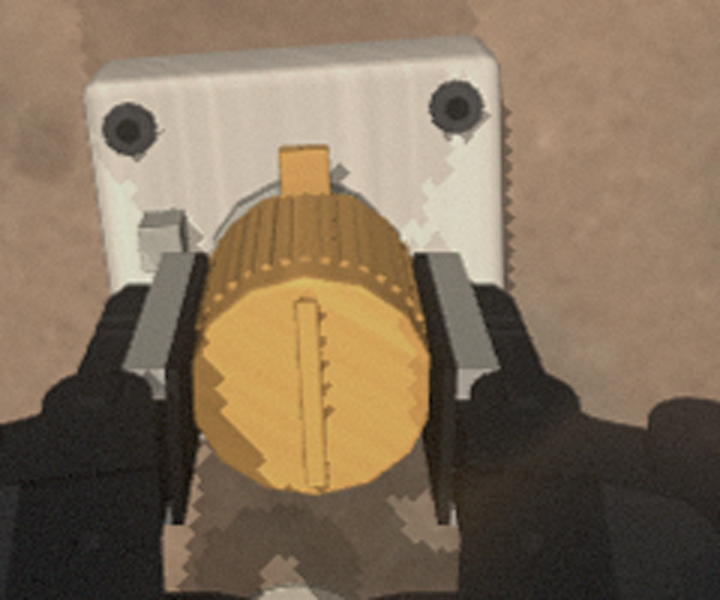

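The cap has come off a quarter turn to a yaw of about 42.5°, with its underside at roughly 26.3 mm. I'll raise it slightly for margin and settle before handing in.

Emit:
drive_tool([
  [[1,0,0,0.8,0],[1,0,0,0,0],[1,0,0,0,0],[1,0,0,0,0],[1,0,0,0,0]],
])

```text
clock: 12.82
position: [543.9, -133.8, 54.7]
ee_rot: [-0.33, 0.944, 0.0, -0.0]
contact_force: [4.0, -3.8, -3.2]
gripper_width: 31.4
grasp_force: 64.2
```

```bash
python3 -c "
from h import *
s=read_state();print(s['position'],s['wrist_torque'],s['contact_force'],s['grasp_force'],s['ee_rot'])
if s['grasp_force']>10 and 53.5<s['position'][2]<57: print(job_done())"
```

```text
[ 543.85980777 -133.7536156    54.72071462] [-0.83650809 -1.08442587 -0.00227201] [ 3.95505326 -3.75687561 -3.19997049] 64.1606594924815 [-3.29501476e-01  9.44155059e-01  1.01703796e-05 -3.37918665e-05]
the job is handed in; nothing more can be done
None
```

I screwed the wide cap onto the large stop post until its ears met the dogs, then backed it off about 90°. I handed the job in at 12.8 s with the fingers still gripping it and its underside at about 27 mm; no verdict came back.

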